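Set the spring dividers to the caliper's two setting dots and hold them

ROBOT

A 6-joint arm with a two-finger parallel gripper is mounted at the origin on a cart in front of the work surface, level with it; the furniture and walls round the work are solid. World frame = base frame: x ahead of the robot, y to its left, z up, the work surface at z = 0. Lengths are in m, angles in rad, forces in N, time in s.
With the tool pointing down it reaches from about 0.35 to 0.775 m from the base axis. Payload 7.3 kg.
Tool frame: the origin (TCP) lies between the finger pads; the fingertips stand 8 mm ahead of it and the grasp point (between the pads) lies 11 mm behind it (robot.nose_length is the distance from the TCP to the fingertips, in m); z points along the fingers, y is the line along which they close (so a half turn about z gives the same grasp; the last joint's range is limited). The gripper opens to 92 mm and grips with 3 to 60 N. Pads are 19 mm wide; open, the fingers measure 130 mm over their backs; the gripper's body (75 mm by 190 mm) begins 47 mm behind the grasp point.
Start: joints at [-1.408, 0.342, 1.524, -0, 1.275, -0.146], TCP at [0.16, -0.5, 0.235] pointing down, gripper open.
Joint ranges: [-2.53, 2.53], [-0.77, 2.02], [0.04, 2.7], [-1, 4.14], [0.28, 2.66], [-3.11, 3.11]. Speed limits (rad/s): [2.57, 2.57, 3.14, 3.14, 3.14, 3.14].

INTERFACE

Orientations are given as [roll, pitch, yaw] about the fixed x, y, z axes, in that order (R = Rz(yaw) Ry(pitch) Rx(roll)).
In Python, from cell import robot gives the robot as it stands. The module is installed in compiled form; this text tells all that it offers.
- The arm moves only by the shell command python3 -m jog 'ROWS' [FORCE]. ROWS is JSON, a list that holds one entry, the list of rows, each a list of 5 numbers: the gripper's target within -1 to 1 (fully open at 1, half-way at 0, shut at -1), then the shift along the tool's x, y, z in m, then the turn about the tool's z in rad. A call has 1 to 5 rows; each row is the pose to reach, as a shift and turn from the pose commanded when the call began, along the tool's axes at that moment; what a row does not reach only later rows make up. A row lasts 1/12 s, in which the tool goes at most 41.7 mm and 7.16 degrees, less where a joint would pass 70% of its speed; a pose out of reach is approached as far as the arm can. A call with a gripper value outside its range is refused whole. The fingers move at their own pace and stop on an object; FORCE is the grip in N (left out, the last holds). Time passes only in rows, so rows that repeat a pose let the fingers close. It gives the time, the measured TCP pose, the force, the opening and the grip force at its end, in the units of the state.
- robot.observe(): the state, without advancing time (a new reading comes with each control period).
- robot.read_camera(name): name is "side" or "top" or "wrist"; returns the picture (400x640x3 uint8, red, green, blue); there is no depth.
- robot.camera_model(name): a dict with "camera_matrix" (3x3 intrinsics, pixels), "position" and "attitude" of the camera in the world; the wrist camera has in their place "mount" (4x4, takes a point from camera to tool coordinates, whose origin is the TCP and whose axes are the flange's). Camera axes: x right, y down, z forward; pixel columns grow to the right and rows downward; lengths in m; the calibration is good to about 2 mm. A picture is of the moment at which its call begins: read the wrist's pose just before it. camera_model takes no time and is no camera call.
- robot.hand_in(): hands the job in; it is judged then, once.
The state is a dict: "time": time; "qpos": joint angles; "qvel": joint speeds; "joint_efforts": joint torques, N m; "tool_pos": TCP position; "tool_rot": TCP orientation; "contact_force": force on the tool from outside, world axes, zero at the start; "torque": the same for the moment, N m; "opening": finger opening in m; "grip_force": force on a finger pad.
Only numpy, scipy, OpenCV 4.12 (cv2) and the standard library are available. Lean on these libraries where they do the work, as an engineer would, in place of code of your own. Each camera call takes 0.05 s, during which the arm holds its last target. There are 200 camera calls.

TASK

Set the spring dividers from the caliper: pick the dividers up by their two legs, squeeze them until one point stands on (or just over) each of the caliper's two red setting dots, and hold that gap steady for three seconds, so that a helper can then run the nut up the screw. Touch the points down lightly if at all, do not shift the caliper's slide, and leave the pencil, the bridge blank and the wooden block where they lie. Finish while still holding the dividers on the dots: do not let go or put them down.

Things in the scene. Friction and masses are not known exactly. Their poses are not given: they have to be found in the camera images.
- dividers: Bow-spring dividers, bright steel, about 60 g, lying flat on the bench: this is the bow and pivot. Origin: under the pivot, 6 mm below the tool's middle plane. x runs along the tool to the points (at x = 140 mm), y to the left leg, z up as it lies. All is 12 mm tall or less; bow and stem reach back to x = -53 mm. A brass screw at x = 40 mm runs across; its free end reaches y = -35 mm.
- leg_left: Left leg (y > 0 in the dividers' frame), a straight steel bar 6 mm wide hinged at the pivot; origin there, x along the leg to its point. A spring holds the legs apart, 56 mm between the points; they close evenly. The points stay in the middle plane.
- leg_right: Right leg (y < 0 in the dividers' frame), like the left one.
- finger_flats (a point): Where to grip: midway between the legs' ribbed finger flats (12 mm tall, x = 68 to 102 mm), in the middle plane, 84 mm from the pivot. Grip from outside, across y; 43 mm over both legs when free. It takes 6 N per leg to begin, 11 N at a 24 mm point gap. The point gap closes 1.65 mm per mm of squeeze here and springs open if released.
- point_left (a point): The sharp end of the left leg, 140 mm along it from the pivot, in the middle plane.
- point_right (a point): The sharp end of the right leg, in the middle plane.
- caliper: Grey satin-steel slide caliper lying flat on the box, fixed there. Origin on the beam's centre line at the underside, at the face of the fixed jaw; x along the beam towards the slide. Beam 16 mm wide, 176 mm long (x = -22 to 154 mm), top 5 mm above the origin; the fixed head and the slide are 22 mm wide and 8 mm tall. Measuring jaws reach 58 mm to -y (right, away from the dividers), short ones 25 mm to +y, both lower than the dots. Nothing rises above the dots.
- dot_head (a point): Centre of the red setting dot, 7 mm across, on top of the caliper's fixed head, 58 mm above the bench. z is up; x as the caliper's.
- dot_slide (a point): Centre of the red setting dot, 7 mm across, on top of the caliper's slide, at the same height. The slide is locked for this job, at a setting that differs from start to start: 25 to 44 mm between the dots (it yields to some 14 N along the beam).
- sheet_box: Flat closed box with a white lid, 83 x 154 x 50 mm, fixed, under the caliper. Origin under its centre; its y runs along the long side.
- pencil: Green pencil, 8 x 168 mm, lying near the bench's front edge, left of the dividers; leave alone. Origin under its middle, y along it.
- bridge_blank: Dark rosewood guitar bridge blank, 33 x 160 x 10 mm, lying beyond the box; leave alone. Origin under its centre, y along it.
- hardwood_block: Small reddish-brown hardwood block, 50 x 75 x 30 mm, lying beyond the dividers; leave alone. Origin under its centre.

How it is judged:
By the outcome, as a careful person would: the job done as asked, in the order asked, and still so for the second after the job is handed in, while the arm keeps its last pose, push and grip.
It also fails if it takes over 48 s, if anything falls off the work surface, if the arm or the gripper's body presses on something with over 40 N, if the wrist force passes 120 N, or if a joint passes its speed limit or range.

## Working session

There is one attempt and no reset: what is moved stays moved. The work goes in short steps, Python scripts to look and compute and a shell command to move; the robot and the scene stay as the last step left them, time stands still between calls to the robot, and variables do not carry over. Pictures are saved under pics/ and viewed, at most 10 in all, crops included, and the job is handed in when it is done.

```bash
mkdir -p pics; python3 - <<'E'
from cell import robot
import cv2, numpy as np
s=robot.observe();print({k:np.round(v,3) for k,v in s.items()})
for n in("top","side","wrist"):
    m=robot.camera_model(n);print(n,{k:np.round(v,4).tolist() for k,v in m.items()})
    cv2.imwrite(f"pics/{n}0.png",robot.read_camera(n)[:,:,::-1])
E
```

```text
{'time': np.float64(0.0), 'qpos': array([-1.408,  0.343,  1.525, -0.   ,  1.275, -0.146]), 'qvel': array([-0.002,  0.   , -0.   ,  0.   , -0.001,  0.002]), 'joint_efforts': array([ 1.0000e-03, -4.3124e+01, -2.4422e+01,  7.2000e-02,  5.6000e-02,
       -0.0000e+00]), 'tool_pos': array([ 0.16 , -0.5  ,  0.234]), 'tool_rot': array([-3.14 , -0.   ,  0.309]), 'contact_force': array([-0.334,  0.262, -0.556]), 'torque': array([-0.057,  0.019, -0.021]), 'grip_force': np.float64(0.0), 'opening': np.float64(0.092)}
top {'camera_matrix': [[506.9385, 0.0, 315.2872], [0.0, 506.9385, 207.647], [0.0, 0.0, 1.0]], 'position': [0.3155, 0.3503, 0.9363], 'attitude': [-2.9201, -0.0069, -1.4782]}
side {'camera_matrix': [[383.4964, 0.0, 318.5794], [0.0, 383.4964, 204.6151], [0.0, 0.0, 1.0]], 'position': [0.5593, -0.3858, 0.4708], 'attitude': [-2.0537, 0.0127, 0.0452]}
wrist {'camera_matrix': [[359.0813, 0.0, 326.9752], [0.0, 359.0813, 195.436], [0.0, 0.0, 1.0]], 'mount': [[0.0003, -0.9668, -0.2556, 0.0687], [1.0, 0.0003, 0.0004, 0.0009], [-0.0003, -0.2556, 0.9668, -0.1497], [0.0, 0.0, 0.0, 1.0]]}
```

View pics/top0.png

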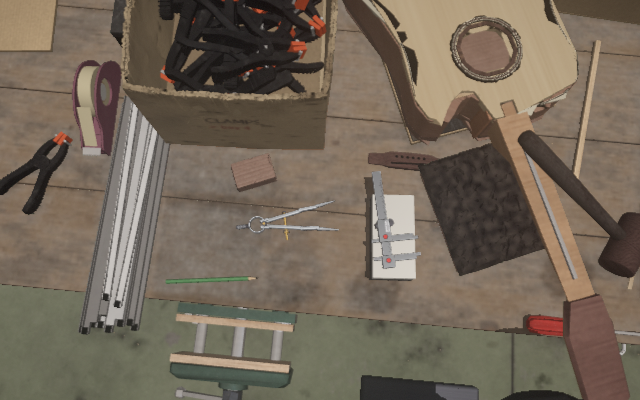

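The top view shows the dividers with pivot at (256,224) and points near (333,203) and (339,230). The caliper dots are at about (385,237) and (389,261), the block is at (254,172) and the pencil at (210,280). I'll enlarge both views next.

```bash
python3 - <<'E'
import cv2
a=cv2.imread("pics/top0.png")[160:300,225:425];cv2.imwrite("pics/top0c.png",cv2.resize(a,None,fx=4,fy=4,interpolation=cv2.INTER_CUBIC))
E
```

```text
(no output)
```

View pics/top0c.png

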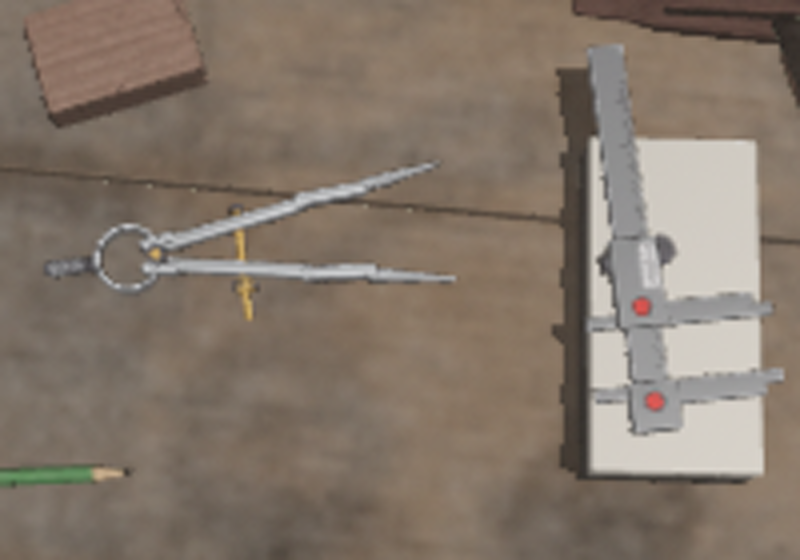

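View pics/side0.png

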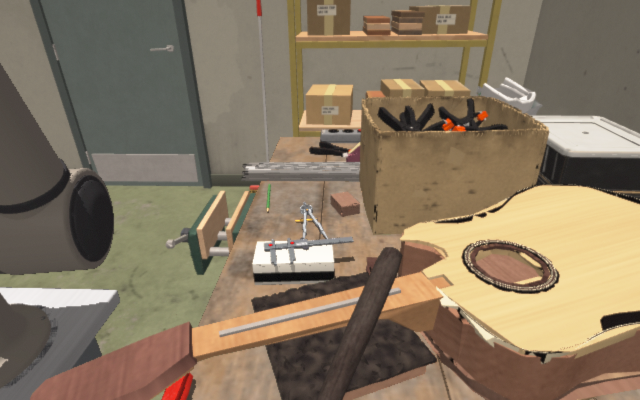

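The crop shows the pivot at about (156,254), the tips at (437,163) and (454,279), and the dots at (642,306) for the slide and (655,401) for the head. The side view shows the same layout: the dots' box is in front and the dividers lie behind it.

```bash
cat > h.py <<'E'
from cell import robot
import numpy as np, cv2
from scipy.spatial.transform import Rotation as R
def cam(n,s=None):
    m=robot.camera_model(n);K=np.array(m["camera_matrix"])
    if n=="wrist":
        s=s or robot.observe();M=np.array(m["mount"]);Rt=R.from_euler("xyz",s["tool_rot"]).as_matrix()
        return K,Rt@M[:3,:3],np.array(s["tool_pos"])+Rt@M[:3,3]
    return K,R.from_euler("xyz",m["attitude"]).as_matrix(),np.array(m["position"])
def ray(c,uv,z):
    K,A,p=c;d=A@np.linalg.solve(K,[uv[0],uv[1],1]);return p+d*(z-p[2])/d[2]
def proj(c,P):
    K,A,p=c;q=K@(A.T@(np.asarray(P)-p));return q[:2]/q[2]
def reds(img):
    h=cv2.cvtColor(img,cv2.COLOR_RGB2HSV);m=(((h[...,0]<6)|(h[...,0]>174))&(h[...,1]>140)&(h[...,2]>120)).astype(np.uint8)
    n,l,st,ce=cv2.connectedComponentsWithStats(m);return [(st[i,4],ce[i].round(2)) for i in range(1,n) if st[i,4]>4]
E
python3 - <<'E'
from h import *
c=cam("top");f=lambda x,y:(x/4+225-.375,y/4+160-.375)
d={}
for n,p,z in(("piv",(156,254),.009),("L",(437,163),.006),("R",(454,279),.006),("slide",(642,306),.058),("head",(655,401),.058)):
    d[n]=ray(c,f(*p),z);print(n,d[n].round(4))
n=np.linalg.norm
print(n(d["L"]-d["R"]),n(d["piv"]-d["L"]),n(d["slide"]-d["head"]))
a=(d["L"]+d["R"])/2-d["piv"];b=d["slide"]-d["head"]
print("axis",np.degrees(np.arctan2(a[1],a[0])),"beam",np.degrees(np.arctan2(b[1],b[0])),"grip",d["piv"]+a/n(a[:2])*.084)
im=cv2.imread("pics/top0.png")[:,:,::-1];print([ (a,p,ray(c,p,.058).round(4)) for a,p in reds(im.copy()) if 370<p[0]<400])
cs=cam("side");print("side proj",proj(cs,d["slide"]),proj(cs,d["head"]),[r for r in reds(cv2.imread("pics/side0.png")[:,:,::-1].copy()) if 230<r[1][0]<360])
E
```

```text
piv [0.4855 0.4562 0.009 ]
L [0.542  0.3296 0.006 ]
R [0.4873 0.317  0.006 ]
slide [0.4735 0.2357 0.058 ]
head [0.4323 0.2275 0.058 ]
0.056067257051767475 0.13860994052430256 0.041992280175810186
axis -77.64587436295366 beam 11.301985844012654 grip [0.5035033  0.37413692 0.00714723]
[(np.int32(9), array([385., 236.]), array([0.4737, 0.236 , 0.058 ])), (np.int32(8), array([388.12, 259.88]), array([0.4322, 0.2279, 0.058 ]))]
side proj [291.62971801 243.75918137] [269.92224434 245.8164182 ] [(np.int32(63), array([258.52,   8.14])), (np.int32(25), array([253.68, 186.96])), (np.int32(6), array([292. , 242.5])), (np.int32(6), array([270. , 244.5]))]
```

The sizes check out: the free gap measures 56 mm, the legs 139 mm and the dots 42 mm apart, and the side view agrees. I'll move over, turning to yaw 102.4°.

```bash
cat >> h.py <<'E'
def delta(pos,yaw):
    s=robot.observe();T=R.from_euler("xyz",s["tool_rot"]);d=T.inv().apply(np.array(pos)-s["tool_pos"])
    print("t",round(s["time"],2),"pos",np.round(s["tool_pos"],4),"rot",np.round(s["tool_rot"],4),"-> shift",d.round(4),"turn",round(s["tool_rot"][2]-yaw,4))
E
python3 -m jog '[[[0.5,0.035,-0.02,0,-0.1],[0.5,0.07,-0.041,0,-0.2],[0.5,0.105,-0.062,0,-0.3],[0.5,0.14,-0.083,0,-0.4],[0.5,0.175,-0.104,0,-0.5]]]'
python3 -c "
from h import *
delta([.43,-.15,.235],1.787)"
```

```text
time: 0.57
tool_pos: [0.2954, -0.3462, 0.2345]
tool_rot: [-3.141, -0.0, 0.813]
contact_force: [2.1, -0.2, 0.6]
opening: 0.0693
grip_force: 0.0
t 0.57 pos [ 0.2954 -0.3462  0.2345] rot [-3.1413e+00 -2.0000e-04  8.1300e-01] -> shift [ 0.235  -0.0371 -0.0004] turn -0.974
```

```bash

python3 -m jog '[[[0.5,0.036,-0.019,0,-0.1],[0.5,0.072,-0.038,0,-0.2],[0.5,0.108,-0.057,0,-0.3],[0.5,0.144,-0.075,0,-0.4],[0.5,0.18,-0.094,0,-0.5]]]'
python3 -c "
from h import *
delta([.5035,.3741,.235],1.787)"
```

```text
time: 0.98
tool_pos: [0.351, -0.1509, 0.2347]
tool_rot: [3.141, 0.0, 1.313]
contact_force: [0.2, 0.2, 0.4]
opening: 0.069
grip_force: 0.0
t 0.98 pos [ 0.351  -0.1509  0.2347] rot [3.1414e+00 1.0000e-04 1.3133e+00] -> shift [ 5.466e-01  1.380e-02 -4.000e-04] turn -0.4737
```

```bash

python3 -m jog '[[[0.5,0.04,0.001,0,-0.1],[0.5,0.08,0.002,0,-0.2],[0.5,0.12,0.003,0,-0.3],[0.5,0.16,0.004,0,-0.4],[0.5,0.2,0.005,0,-0.474]]]'
python3 -c "
from h import *
delta([.5035,.3741,.1],1.787)"
```

```text
time: 1.4
tool_pos: [0.4075, 0.0412, 0.2348]
tool_rot: [3.141, 0.0, 1.788]
contact_force: [0.1, -0.6, 0.7]
opening: 0.0686
grip_force: 0.0
t 1.4 pos [0.4075 0.0412 0.2348] rot [3.1414e+00 3.0000e-04 1.7880e+00] -> shift [0.3045 0.1654 0.1347] turn 0.001
```

```bash

python3 -m jog '[[[0.5,0.0355,0.0195,0,0],[0.5,0.071,0.039,0,0],[0.5,0.1065,0.058,0,0],[0.5,0.142,0.0775,0,0],[0.5,0.1775,0.097,0,0]]]'
python3 -m jog '[[[0.5,0.034,0.018,0.015,0],[0.5,0.068,0.036,0.03,0],[0.5,0.1,0.054,0.045,0],[0.5,0.127,0.0685,0.06,0],[0.5,0.127,0.0685,0.07,0]]]'
python3 - <<'E'
from h import *
delta([.5035,.3741,.1],1.787)
im=robot.read_camera("wrist");cv2.imwrite("pics/w1.png",im[:,:,::-1].copy())
c=cam("wrist")
for P in([.4855,.4562,.009],[.542,.3296,.006],[.4873,.317,.006],[.4737,.236,.058],[.4322,.2279,.058]):print(proj(c,P).round(1))
print([(a,p,ray(c,p,.058).round(4)) for a,p in reds(im)])
E
```

```text
time: 1.82
tool_pos: [0.465, 0.2352, 0.2345]
tool_rot: [-3.141, 0.0, 1.783]
contact_force: [1.5, -1.0, -1.0]
opening: 0.0691
grip_force: 0.0
time: 2.23
tool_pos: [0.5051, 0.3762, 0.1617]
tool_rot: [-3.14, -0.001, 1.786]
contact_force: [-1.5, -0.6, -0.7]
opening: 0.069
grip_force: 0.0
t 2.23 pos [0.5051 0.3762 0.1617] rot [-3.1403e+00 -1.1000e-03  1.7863e+00] -> shift [-0.0018 -0.0019  0.0617] turn -0.0007
[327.6  77.6]
[358.8 236.2]
[296.5 236.7]
[255.4 347.4]
[203.7 346.1]
[]
```

View pics/w1.png

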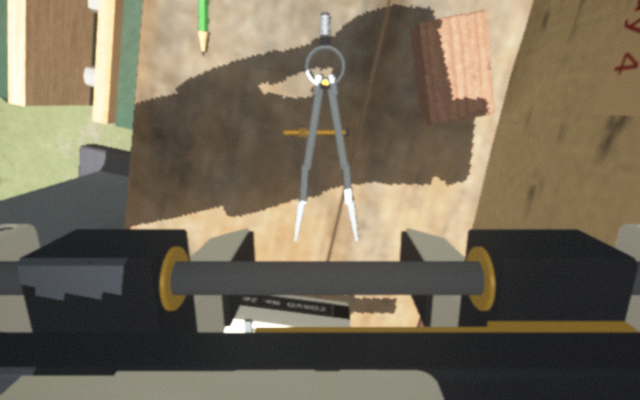

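The wrist picture shows the pivot at (326,83) and the tips at (296,241) and (357,241). Laterally that is within 1 px of prediction, and about 4 mm nearer the points along the tool. The alignment is good, so I'll descend.

```bash

python3 -m jog '[[[0.4,-0.002,-0.001,0.04,0],[0.4,-0.004,-0.0015,0.08,0],[0.4,-0.004,-0.0015,0.11,0],[0.4,-0.004,-0.0015,0.13,0],[0.4,-0.004,-0.0015,0.14,0]]]'
python3 - <<'E'
from h import *
delta([.5035,.3715,.0105],1.787)
im=robot.read_camera("wrist");cv2.imwrite("pics/w2.png",im[:,:,::-1].copy())
delta([.5035,.3715,.0105],1.787)
E
```

```text
time: 2.7
tool_pos: [0.5031, 0.3654, 0.0218]
tool_rot: [-3.136, 0.002, 1.782]
contact_force: [1.4, 1.0, -0.4]
opening: 0.0644
grip_force: 0.0
t 2.7 pos [0.5031 0.3654 0.0218] rot [-3.1364e+00  1.9000e-03  1.7820e+00] -> shift [0.0059 0.0018 0.0113] turn -0.005
t 2.75 pos [0.503  0.3654 0.0214] rot [-3.1359e+00  2.0000e-03  1.7820e+00] -> shift [0.0059 0.0018 0.0109] turn -0.005
```

View pics/w2.png

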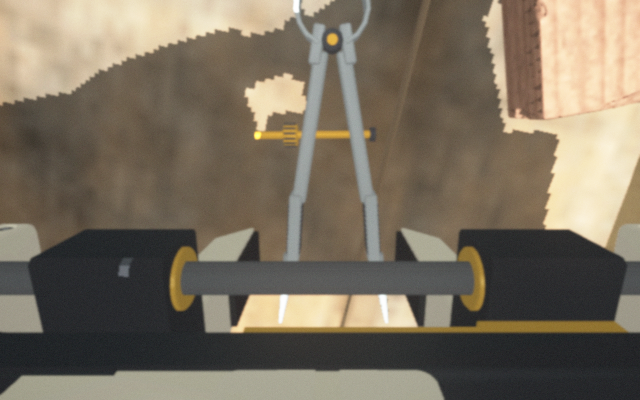

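The closer view shows the pivot at (332,38), the flats starting at row 197, and the tips at about (282,322) and (386,322) under the gripper bar.

```bash
python3 - <<'E'
from h import *
s=robot.observe();s["tool_pos"]=[.5031,.3654,.0218];s["tool_rot"]=[-3.1364,.0019,1.782];c=cam("wrist",s)
q=lambda u,z:ray(c,u,z).round(4)
p,l,r=q((332,39),.010),q((386,322),.006),q((282,322),.006)
a=(l+r)/2-p;a[2]=0;print(p,l,r,np.linalg.norm(a),np.degrees(np.arctan2(a[1],a[0])),np.linalg.norm(l-r))
g=p+a/np.linalg.norm(a)*.084
g[2]=.0105;print("grip",g);delta(g,np.arctan2(a[1],a[0])+np.pi)
E
```

```text
[0.4862 0.4561 0.01  ] [0.5432 0.328  0.006 ] [0.4899 0.3163 0.006 ] 0.13734527658423493 -77.23363958099968 0.05456903884071994
grip [0.50476198 0.37417654 0.0105    ]
t 2.75 pos [0.503  0.3654 0.0214] rot [-3.1359e+00  2.0000e-03  1.7820e+00] -> shift [0.0082 0.0036 0.0108] turn -0.0116
```

```bash

python3 -m jog '[[[0.4,0.004,0.0015,0.002,-0.01],[0.4,0.007,0.003,0.005,-0.01],[0.4,0.007,0.003,0.008,-0.01],[0.4,0.007,0.003,0.01,-0.01],[0.4,0.007,0.003,0.01,-0.01]]]' 30
python3 -c "
from h import *
delta([.5045,.3735,.0105],1.793)"
```

```text
time: 3.17
tool_pos: [0.5063, 0.375, 0.0151]
tool_rot: [3.141, -0.0, 1.793]
contact_force: [-0.2, -0.2, 0.0]
opening: 0.0645
grip_force: 0.0
t 3.17 pos [0.5063 0.375  0.0151] rot [ 3.1409e+00 -1.0000e-04  1.7930e+00] -> shift [-0.001  -0.0021  0.0046] turn 0.0
```

```bash

python3 -m jog '[[[0.4,-0.001,-0.002,0.0025,0],[0.4,-0.001,-0.002,0.0045,0],[0.4,-0.001,-0.002,0.0045,0],[0.2,-0.001,-0.002,0.0045,0],[0.0,-0.001,-0.002,0.0045,0]]]' 30
python3 -m jog '[[[-0.1,0,0,0,0],[-0.15,0,0,0,0],[-0.2,0,0,0,0],[-0.25,0,0,0,0],[-0.25,0,0,0,0]]]' 30
```

```text
time: 3.58
tool_pos: [0.5045, 0.3734, 0.0102]
tool_rot: [3.141, 0.0, 1.793]
contact_force: [-0.2, 0.1, -0.4]
opening: 0.055
grip_force: 0.0
time: 4.0
tool_pos: [0.5045, 0.3734, 0.0102]
tool_rot: [3.141, 0.0, 1.793]
contact_force: [0.2, -0.2, 1.5]
opening: 0.0345
grip_force: 7.7
```

```bash

python3 -m jog '[[[-0.25,0,0,0,0],[-0.25,0,0,0,0],[-0.25,0,0,0,0]]]' 30
python3 - <<'E'
from h import *
delta([.5045,.3735,.0105],1.793)
im=robot.read_camera("wrist");cv2.imwrite("pics/w3.png",im[:,:,::-1].copy())
E
```

```text
time: 4.25
tool_pos: [0.5045, 0.3734, 0.0102]
tool_rot: [3.141, 0.0, 1.793]
contact_force: [0.0, 0.7, 1.9]
opening: 0.0343
grip_force: 7.9
t 4.25 pos [0.5045 0.3734 0.0102] rot [3.1414e+00 1.0000e-04 1.7929e+00] -> shift [ 0.0001  0.     -0.0003] turn -0.0001
```

View pics/w3.png

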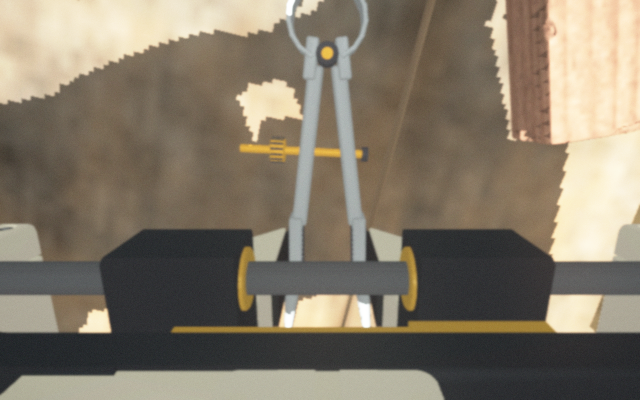

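The dividers are squeezed at 7.9 N, 34.3 mm opening. The pivot is at (327,54) and the tips are just visible near (290,325) and (366,325). I'll lift them and work out the shift meanwhile.

```bash

python3 -m jog '[[[-0.25,0,0,-0.01,0],[-0.25,0,0,-0.025,0],[-0.25,0,0,-0.045,0],[-0.25,0,0,-0.065,0],[-0.25,0,0,-0.07,0]]]' 30
python3 -m jog '[[[-0.25,0,0,0,0],[-0.25,0,0,0,0]]]' 30
python3 - <<'E'
from h import *
s=robot.observe()
c3=cam("wrist",dict(tool_pos=[.5045,.3734,.0102],tool_rot=[3.1414,.0001,1.7929]))
p=ray(c3,(327,54),.0105)
T=lambda P,pos,rot:R.from_euler("xyz",rot).inv().apply(np.array(P)-pos)
pt=T(p,[.5045,.3734,.0102],[3.1414,.0001,1.7929]);print("pivot in tool",pt.round(4))
im=robot.read_camera("wrist");cv2.imwrite("pics/w4.png",im[:,:,::-1].copy());print(robot.observe()["opening"],robot.observe()["grip_force"])
for i,n in enumerate(("w3","w4")):
    g=cv2.imread(f"pics/{n}.png",0);print(n);print(g[296:334:4,280:302:2]);
# lighter: expected tips in tool frame
tips=[np.array([pt[0]-.1384,pt[1]+k*.0208,.0042]) for k in(1,-1)]
d=np.array([[.4737,.236,.058],[.4322,.2279,.058]])
b=d[0]-d[1];yaw=np.arctan2(b[1],b[0])+np.pi/2;mid=d.mean(0)
Rn=R.from_euler("xyz",[np.pi,0,yaw]);m=np.mean(tips,0)
goal=mid+[0,0,.006]-Rn.apply(m);print("goal TCP",goal.round(4),"yaw",yaw);delta(goal,yaw)
E
```

```text
time: 4.72
tool_pos: [0.5059, 0.3744, 0.084]
tool_rot: [3.136, -0.002, 1.793]
contact_force: [0.7, 0.1, -0.2]
opening: 0.0344
grip_force: 7.4
time: 4.88
tool_pos: [0.5041, 0.3733, 0.0799]
tool_rot: [-3.141, 0.0, 1.793]
contact_force: [-0.7, 0.4, -1.0]
opening: 0.0347
grip_force: 7.4
pivot in tool [ 0.0849  0.0005 -0.0003]
0.03445405028902252 7.409297078847885
w3
[[ 51  53  76 137 153 160 156 153 147 127 118]
 [ 47  54  99 147 160 164 166 161 150 158 180]
 [ 51  88 162 159 163 162 166 157 153 214 235]
 [ 52 140 194 161 163 164 165 157 176 231 236]
 [ 73 198 226 198 169 195 243 221 212 236 238]
 [128 224 238 253 254 254 250 209 231 236 238]
 [189 232 242 254 255 254 242 217 234 237 236]
 [218 230 233 253 255 253 228 230 235 233 234]
 [142 139 144 151 153 148 141 144 142 140 143]
 [ 96  96  96  95  95  99  99  97  97  98  96]]
w4
[[ 48  48  67 125 140 149 150 143 144 187 211]
 [ 42  48 105 142 150 152 151 152 158 211 221]
 [ 46  78 149 150 151 153 154 149 184 220 226]
 [ 50 125 180 151 148 153 151 158 208 228 229]
 [ 66 174 189 149 149 156 151 167 219 228 230]
 [113 204 213 192 160 180 234 216 224 226 230]
 [169 219 234 252 254 252 240 220 223 226 230]
 [206 223 237 252 254 251 230 225 227 229 230]
 [131 131 135 142 142 139 132 133 133 135 133]
 [ 91  88  88  89  88  88  87  88  89  91  89]]
goal TCP [0.4422 0.2843 0.0682] yaw 1.7635537009811981
t 4.93 pos [0.5038 0.373  0.0791] rot [-3.1398e+00  6.0000e-04  1.7928e+00] -> shift [-0.073  -0.0795  0.0111] turn 0.0292
```

View pics/w4.png

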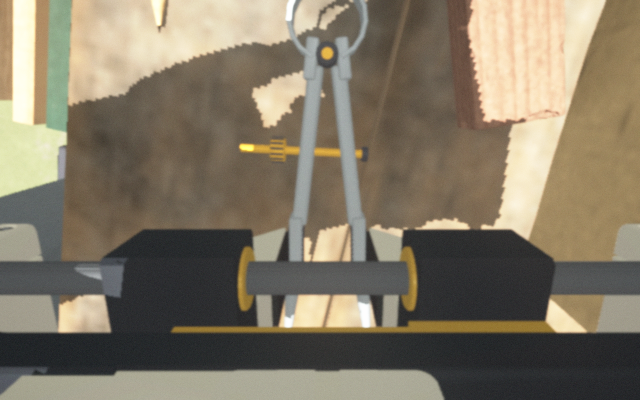

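The dividers are held without slip: the pivot is still at about (327,54), and the tips are hidden behind the gripper bar. I'll move over the dots at a safe height and check with the side camera.

```bash

python3 -m jog '[[[-0.25,-0.014,-0.015,0,0.005],[-0.25,-0.032,-0.035,0,0.012],[-0.25,-0.052,-0.057,0,0.02],[-0.25,-0.066,-0.072,0,0.026],[-0.25,-0.073,-0.0795,0,0.029]]]' 30
python3 -m jog '[[[-0.25,0,0,0.003,0],[-0.25,0,0,0.006,0],[-0.25,0,0,0.007,0],[-0.25,0,0,0.007,0],[-0.25,0,0,0.007,0]]]' 30
python3 - <<'E'
from h import *
delta([.4422,.2843,.0642],1.7636)
im=robot.read_camera("side");cv2.imwrite("pics/s5.png",im[:,:,::-1].copy())
t=robot.read_camera("top");cv2.imwrite("pics/t5.png",t[:,:,::-1].copy())
a=cv2.resize(im[200:290,225:385,::-1].copy(),None,fx=5,fy=5,interpolation=cv2.INTER_CUBIC)
b=cv2.resize(t[210:285,340:440,::-1].copy(),None,fx=2,fy=2,interpolation=cv2.INTER_CUBIC)
o=np.zeros((600,800,3),np.uint8);o[:450,:800]=a;o[450:600,:200]=b;cv2.imwrite("pics/c5.png",o)
E
```

```text
time: 5.35
tool_pos: [0.4401, 0.2824, 0.0786]
tool_rot: [-3.137, 0.002, 1.763]
contact_force: [-0.2, 0.5, -0.8]
opening: 0.0347
grip_force: 7.4
time: 5.77
tool_pos: [0.4432, 0.2852, 0.0727]
tool_rot: [-3.141, 0.0, 1.764]
contact_force: [-0.6, -0.2, -0.5]
opening: 0.0346
grip_force: 7.4
t 5.77 pos [0.4432 0.2852 0.0727] rot [-3.1412e+00  1.0000e-04  1.7643e+00] -> shift [-0.0007 -0.0011  0.0085] turn 0.0007
```

View pics/c5.png

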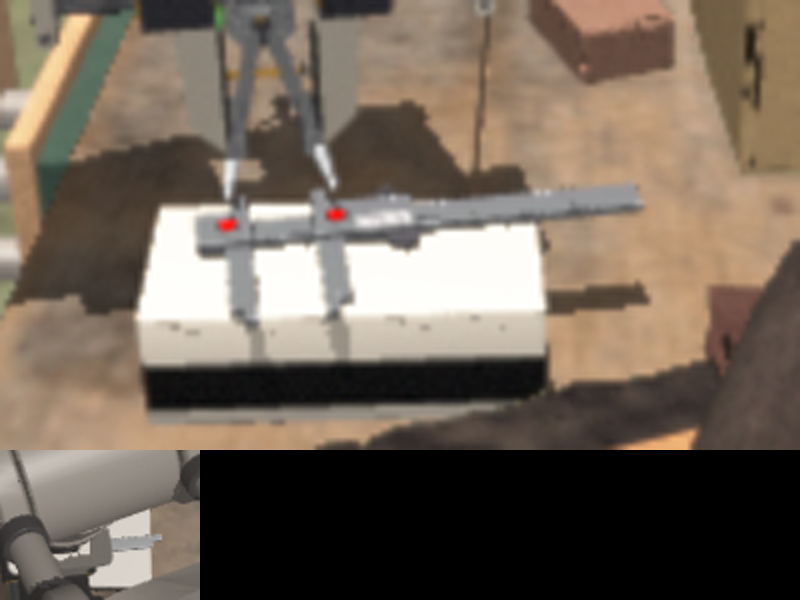

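Side view: tips at crop (229,200) and (335,187), dots at (228,225) and (336,214), so laterally they're aligned. The top view is blocked by the arm. I'll compare with the prediction.

```bash
cat >> h.py <<'E'
def tips(s,op):
    gap=.056-(.043-op)*1.65;T=R.from_euler("xyz",s["tool_rot"])
    return [T.apply([.0849-np.sqrt(.14**2-gap**2/4),.0005+k*gap/2,.0042])+s["tool_pos"] for k in(1,-1)]
E
python3 - <<'E'
from h import *
c=cam("side");s=robot.observe();t=tips(s,s["opening"])
f=lambda x,y:np.array([x/5+225-.4,y/5+200-.4])
D=[[.4737,.236,.058],[.4322,.2279,.058]]
print("tips",np.round(t,4),"pred px",[proj(c,x).round(2) for x in t],"seen",f(335,187),f(229,200))
r=[q for q in reds(cv2.imread("pics/s5.png")[:,:,::-1].copy()) if 230<q[1][0]<360 and q[1][1]>200]
print("dots pred",[proj(c,x).round(2) for x in D],"seen",f(336,214),f(228,225),r)
j=t[0];print("px per 5mm y",proj(c,j+[0,.005,0])-proj(c,j),"x",proj(c,j+[.005,0,0])-proj(c,j),"z",proj(c,j+[0,0,.005])-proj(c,j))
delta([.4422,.2843,.0642],1.7636)
E
```

```text
tips [[0.4747 0.2368 0.0687]
 [0.4332 0.2286 0.0687]] pred px [array([292.07, 238.81]), array([270.07, 240.82])] seen [291.6 237. ] [270.4 239.6]
dots pred [array([291.77, 243.68]), array([269.92, 245.7 ])] seen [291.8 242.4] [270.2 244.6] [(np.int32(6), array([292. , 242.5])), (np.int32(6), array([270. , 244.5]))]
px per 5mm y [ 0.27352556 -1.39716863] x [2.57679189 0.03589666] z [-0.11622904 -2.19075513]
t 5.87 pos [0.4431 0.2851 0.0729] rot [-3.1416e+00  1.0000e-04  1.7642e+00] -> shift [-0.0006 -0.0011  0.0087] turn 0.0006
```

```bash

python3 -m jog '[[[-0.25,-0.0006,-0.0008,0.003,0],[-0.25,-0.0006,-0.0008,0.006,0],[-0.25,-0.0006,-0.0008,0.008,0],[-0.25,-0.0006,-0.0008,0.009,0],[-0.25,-0.0006,-0.0008,0.009,0]]]' 30
python3 -m jog '[[[-0.25,0,0,0,0],[-0.25,0,0,0,0],[-0.25,0,0,0,0],[-0.25,0,0,0,0],[-0.25,0,0,0,0]]]' 30
python3 - <<'E'
from h import *
s=robot.observe();print(np.round(tips(s,s["opening"]),4));delta([.4422,.2843,.0637],1.7636)
ims=[robot.read_camera("side") for _ in range(4)]
im=np.mean(ims,0).astype(np.uint8);cv2.imwrite("pics/s6.png",im[:,:,::-1].copy())
cv2.imwrite("pics/c6.png",cv2.resize(im[225:260,255:310,::-1].copy(),None,fx=14,fy=14,interpolation=cv2.INTER_CUBIC))
print([q for q in reds(im) if 230<q[1][0]<360 and q[1][1]>200])
E
```

```text
time: 6.28
tool_pos: [0.4421, 0.2838, 0.0638]
tool_rot: [-3.141, 0.0, 1.764]
contact_force: [-0.0, -0.0, -0.5]
opening: 0.0345
grip_force: 7.4
time: 6.7
tool_pos: [0.4423, 0.284, 0.0643]
tool_rot: [3.141, 0.0, 1.764]
contact_force: [-0.2, -0.3, 0.3]
opening: 0.0343
grip_force: 7.4
[[0.4735 0.2355 0.0601]
 [0.4326 0.2275 0.0601]]
t 6.7 pos [0.4423 0.284  0.0643] rot [3.1414 0.     1.7637] -> shift [ 0.0004 -0.0001  0.0006] turn 0.0001
[(np.int32(6), array([292. , 242.5])), (np.int32(6), array([270. , 244.5]))]
```

View pics/c6.png

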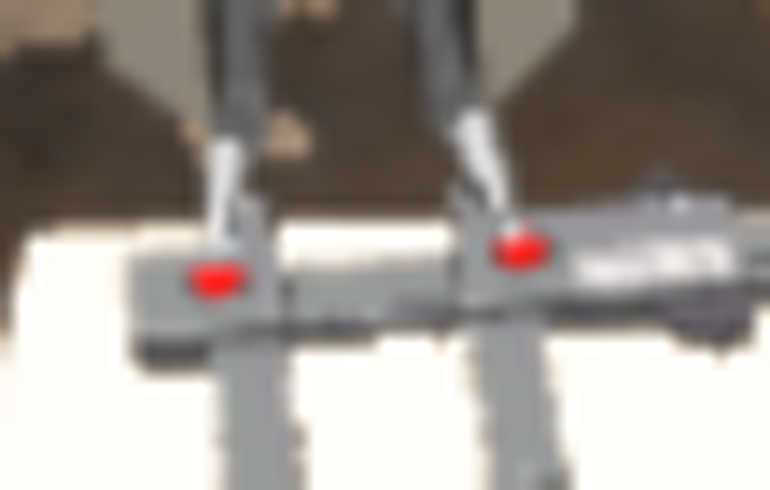

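Both tips point at their dots. The left tip's end fades against the grey head near (217,245), with its dot at (217,281). The right tip runs to (512,235), at the edge of its dot at (522,251). I'll difference against the empty first picture to find the true ends.

```bash
python3 - <<'E'
from h import *
b=cv2.imread("pics/side0.png").astype(int)
for n in("s5","s6"):
    a=cv2.imread(f"pics/{n}.png").astype(int);d=np.abs(a-b).sum(2)
    print(n,"L rows236-247 cols266-274");print(d[236:248,266:275]);print("R rows 234-246 cols 286-297");print(d[234:247,286:298])
c=cam("side");s=robot.observe();print([proj(c,x).round(2) for x in tips(s,s["opening"])],s["opening"])
E
```

```text
s5 L rows236-247 cols266-274
[[219 214 180  21 236  58 127 154 154]
 [218 215 206  68 220  47 188 224 231]
 [225 224 221 111 213  60 226 212 230]
 [234 226 221 150  81 151 298 125 205]
 [168 167 159 153 108 203 227  45 138]
 [ 24  24  23  23  33 151 166  15  23]
 [ 14  10  15  15   3 118  37  11  19]
 [ 22  26  21  20   8  90   2  16  20]
 [ 18  24  20  10   6  41  15  23  22]
 [ 23  26  18  14   6  16  18  22  22]
 [ 24  23  20  19  16  23  22  19  23]
 [ 24  25  20  22  20  21  20  23  20]]
R rows 234-246 cols 286-297
[[212 209 187  58 202  53 168 202 205 207 224 229]
 [225 227 213 144  75 114 113 214 222 223 229 235]
 [235 227 219 197  72 214  74 214 229 234 235 232]
 [241 213 158 147 146  65 146 221 226 234 236 230]
 [216  90  17  20 132 171 223 236 233 233 230 227]
 [211  63   8  11  96 216 216 202 202 200 164 152]
 [122  47  15  18  44 152  96  26  16  18  13   7]
 [  9  20  22  24   3  28  97   7  16  17  22  22]
 [ 17  30  25  23  16   8  54  10  16  22  27  23]
 [ 21  21  23  23  16   9   8  17  18  20  29  31]
 [ 24  19  25  23  25  20  21  20  22  21  31  21]
 [ 23  20  18
[... 650 characters left out ...]
207 211 222 231]
 [203  77 179 251  56 178 219 218 219 227 229 236]
 [236 162  99 265 119 135 221 227 230 234 239 232]
 [244 201  60 186 180 106 225 229 227 236 236 232]
 [219 110 141  25 232  80 227 236 234 235 229 228]
 [213  68  33  74 206  61 188 201 203 200 166 150]
 [122  50   9   7  15  30  38  22  19  17  12   9]
 [  9  18  19  20  26 198  60  20  20  18  20  20]
 [ 17  30  24  26  24  97  37  19  16  20  25  25]
 [ 23  16  21  20  17  18  12  16  20  20  28  29]
 [ 24  18  25  22  24  19  19  19  22  20  30  20]
 [ 23  22  18  23  21  20  18  21  22  23  24  23]
 [ 20  16  25  23  18  20  18  16  15  14  18  14]]
[array([291.67, 242.95]), array([269.93, 244.95])] 0.03450156741881726
```

The tip ends are at about (291.2,242) and (270,243.8), and the dots at (292,242.5) and (270,244.5), so both are within about 1 mm and 2 mm above. I'll open the gap by about 0.4 mm, lower 1 mm, then hold.

```bash

python3 -m jog '[[[-0.24,0,0,0.0005,0],[-0.24,0,0,0.001,0],[-0.24,0,0,0.001,0],[-0.24,0,0,0.001,0],[-0.24,0,0,0.001,0]]]' 30
python3 -m jog '[[[-0.24,0,0,0,0],[-0.24,0,0,0,0],[-0.24,0,0,0,0],[-0.24,0,0,0,0],[-0.24,0,0,0,0]]]' 30
python3 - <<'E'
from h import *
s=robot.observe();print(np.round(tips(s,s["opening"]),4),s["opening"]);delta([.4422,.2843,.0632],1.7636)
im=robot.read_camera("side");b=cv2.imread("pics/side0.png").astype(int);d=np.abs(im[:,:,::-1].astype(int)-b).sum(2)
print(d[239:248,266:275]);print(d[238:246,287:297]);print([q for q in reds(im) if 230<q[1][0]<360 and q[1][1]>200])
w=robot.read_camera("wrist");cv2.imwrite("pics/w7.png",w[:,:,::-1].copy())
E
```

```text
time: 7.32
tool_pos: [0.4423, 0.284, 0.0632]
tool_rot: [3.142, 0.0, 1.764]
contact_force: [1.2, 0.9, -0.8]
opening: 0.0349
grip_force: 7.3
time: 7.73
tool_pos: [0.4423, 0.284, 0.0632]
tool_rot: [3.142, 0.0, 1.764]
contact_force: [-0.0, 0.1, -0.6]
opening: 0.0348
grip_force: 7.3
[[0.4738 0.2356 0.059 ]
 [0.4322 0.2275 0.059 ]] 0.03475110091819736
t 7.73 pos [0.4423 0.284  0.0632] rot [3.1416e+00 1.0000e-04 1.7638e+00] -> shift [ 0.0004 -0.     -0.    ] turn 0.0002
[[233 228 214  75 220  47  40  73 196]
 [166 162 156  91 155  35   7   8 133]
 [ 23  24  26  95  35 147  17  14  21]
 [ 15  14   9  65  32  15  14  20  21]
 [ 24  24  19  11  16  12  24  22  25]
 [ 20  27  11  29  30  13  20  24  25]
 [ 25  24  18  12   5  14  20  24  25]
 [ 22  23  21  15  15  21  23  22  24]
 [ 25  24  23  23  23  21  24  24  23]]
[[102 127  17 219  79 216 236 233 234 230]
 [ 67  30  64 207  56 181 198 200 199 165]
 [ 47   9   1  58 124  22  19  15  16  12]
 [ 18  22  25  54 234  73  22  21  21  21]
 [ 30  24  23  25 113  46  21  20  23  26]
 [ 18  24  23  19  19  13  20  21  21  27]
 [ 21  24  22  25  21  19  24  23  23  32]
 [ 22  20  23  22  23  22  23  25  26  27]]
[(np.int32(5), array([292.2, 242.6])), (np.int32(6), array([270. , 244.5]))]
```

View pics/w7.png

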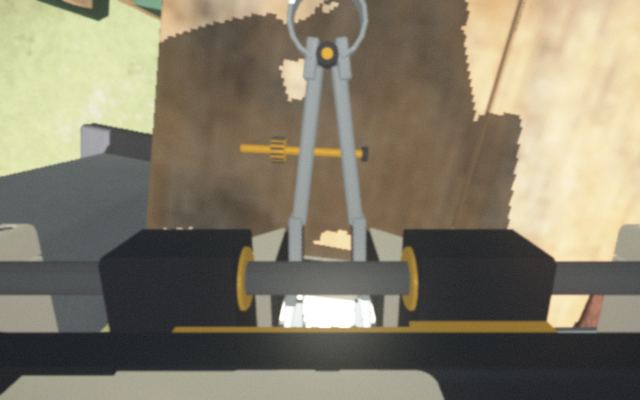

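The grip is unchanged (pivot at (327,54)) and the side difference matches the prediction with both tips over their dots. I'll hold for more than 3 s.

```bash

for i in 1 2 3 4 5 6 7 8 9 10; do python3 -m jog '[[[-0.24,0,0,0,0],[-0.24,0,0,0,0],[-0.24,0,0,0,0],[-0.24,0,0,0,0],[-0.24,0,0,0,0]]]' 30 | tr '\n' ' ' | grep -oE 'time: [0-9.]+|tool_pos: \S+ \S+ \S+|opening: \S+' | tr '\n' ' '; echo; done
python3 - <<'E'
from h import *
s=robot.observe();print(np.round(tips(s,s["opening"]),4),s["grip_force"],s["contact_force"])
print([q for q in reds(robot.read_camera("side")) if 230<q[1][0]<360 and q[1][1]>200]);print(robot.hand_in())
E
```

```text
time: 8.25 tool_pos: [0.4423, 0.284, 0.0632] opening: 0.0346 
time: 8.67 tool_pos: [0.4423, 0.284, 0.0632] opening: 0.0348 
time: 9.08 tool_pos: [0.4423, 0.284, 0.0632] opening: 0.0353 
time: 9.5 tool_pos: [0.4423, 0.284, 0.0632] opening: 0.0351 
time: 9.92 tool_pos: [0.4423, 0.284, 0.0632] opening: 0.0346 
time: 10.33 tool_pos: [0.4423, 0.2839, 0.0632] opening: 0.0348 
time: 10.75 tool_pos: [0.4423, 0.284, 0.0632] opening: 0.0351 
time: 11.17 tool_pos: [0.4423, 0.2839, 0.0632] opening: 0.0349 
time: 11.58 tool_pos: [0.4423, 0.284, 0.0632] opening: 0.0349 
time: 12.0 tool_pos: [0.4423, 0.284, 0.0632] opening: 0.0348 
[[0.4739 0.2356 0.059 ]
 [0.4322 0.2275 0.059 ]] 7.296505719423294 [ 0.3892179   0.26242023 -1.23535505]
[(np.int32(5), array([292.2, 242.6])), (np.int32(6), array([270. , 244.5]))]
the job is handed in; nothing more can be done
None
```

I handed the job in with the dividers still gripped: by my estimate the points are about 42 mm apart and 1 mm above the two red dots, held steady for 4 s; the dots had not moved in the side view and the arm stayed clear of the pencil, blank and block.

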